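# Hang the garlic basket on its hook

### The arm

A 6-joint arm with a two-finger parallel gripper is mounted at the origin on a cart in front of the work surface, level with it; the furniture and walls round the work are solid. World frame = base frame: x ahead of the robot, y to its left, z up, the work surface at z = 0. Lengths are in m, angles in degrees, forces in N, time in s.
With the tool pointing down it reaches from about 0.325 to 0.775 m from the base axis. Payload 5.5 kg.
Tool frame: the origin (TCP) lies at the centre of the arm's flange, where the gripper is bolted on; the fingertips stand 182 mm ahead of it and the grasp point (between the pads) lies 163 mm ahead of it; z points along the fingers, y is the direction in which the jaws open and shut (so a half turn about z gives the same grasp; the last joint's range is limited). The gripper opens to 88 mm and grips with 3 to 60 N. Pads are 20 mm wide; open, the fingers measure 115 mm over their backs; the gripper's body (75 mm by 178 mm) begins 61 mm behind the grasp point.
Start: joints at [-70.858, 5.22, 70.514, -0, 104.267, -3.249], TCP at [0.229, -0.555, 0.405] pointing down, gripper open.
Joint ranges: [-164.24, 164.24], [-49.07, 125.15], [9.68, 141.18], [-86.29, 266.29], [3.28, 154.24], [-151.56, 151.56]. Speed limits (degrees/s): [147.25, 147.25, 172.46, 180, 180, 180].

### API

Orientations are given as [roll, pitch, yaw] about the fixed x, y, z axes, in that order (R = Rz(yaw) Ry(pitch) Rx(roll)).
In Python, from station import r gives the robot as it stands. The module is installed in compiled form; this text tells all that it offers. Calls block until the motion is done:
- r.reach(position, orientation): joint-space move of the TCP to a pose.
- r.servo_line(position, rotation=None, speed=0.15): straight line of the TCP; rotation=None keeps the orientation; speed is the mean speed in m/s.
- r.move_joints(angles): joint-space move.
- r.let_go() and r.grab(squeeze=None): open the fingers fully, or close them until they stop; squeeze is the grip in N (None keeps the last).
- r.wait(seconds).
- r.inverse_kinematics(position, orientation): joint angles nearest the present ones, or None.
- r.sense(): the state.
- r.snapshot(name): name is "side" or "top" or "wrist"; returns a dict with "frame" (400x640x3 uint8, red, green, blue), "fx", "fy", "cx", "cy" (pixels), "dist_coeffs" ([k1, k2, p1, p2, k3] as OpenCV has them; the pictures are not rectified), "R" (3x3) and "t" (3): a world point X has camera coordinates R X + t. Camera axes: x right, y down, z forward; pixel columns grow to the right and rows downward; lengths in m; the calibration is good to about 2 mm. A picture is of the moment at which its call begins. There is no depth.
A pose or a line that the arm cannot do raises r.IKError and nothing moves.
- r.hand_in(): hands the job in, once; it reports no verdict.
The state is a dict: "clock": time; "joints": joint angles; "joint_vel": joint speeds; "joint_torque": joint torques, N m; "tcp_pos": TCP position; "orientation": TCP orientation; "contact_force": force on the tool from outside, world axes, zero at the start; "torque": the same for the moment, N m; "opening": finger opening in m.
Only numpy, scipy, OpenCV 4.12 (cv2) and the standard library are available. Lean on these libraries where they do the work, as an engineer would, in place of code of your own. Each camera call takes 0.05 s, during which the arm holds its last target.

### The job

Put the garlic bulb into the little wooden trug basket where it stands on the hob, then carry the basket by its handle to the stand on the worktop and gently hang it from the hook by the top of the handle, level, with the garlic still in it. Leave the onion and the lemon alone.

Things in the scene. Friction and masses are not known exactly. Their poses are not given: they have to be found in the camera images.
- trug: Open basket of pale wooden slats on the hob, 190 mm long (its x), 136 wide (y), walls 45 high and 6 to 8 thick, floor 6 thick; 0.2 to 0.45 kg. A fixed arched handle of brown 9 mm round bar stands across its middle (y-z plane): uprights at y = +-71.5, sloping shoulders, flat top 20 mm long at height 153. Origin: centre of the underside, z up. Same when turned end for end.
- handle_top (a point): Middle of the flat top of the basket's handle, on the bar's centre line (153 mm above the underside); frame as the basket's.
- handle_left (a point): Centre line of the handle's sloping shoulder, 34 mm to +y of its top and 10 mm lower (straight from 10 to 46 mm beside the top, falling at 23 degrees): a place to grip the 9 mm bar, fingers closing along the basket's x, that leaves the top free for the hook.
- handle_right (a point): The same on the other shoulder, 34 mm to -y.
- hook_stand: Fixed stand on the worktop: round brown foot 170 mm across, 14 thick; a 10 mm steel post 70 mm behind its centre (+x), 240 tall; from its top a level arm of 10 mm bar, centre line 235 above the foot's underside, reaches forward (-x) and ends in a hook: a dip 50 mm in front of the foot's centre and an upturned tip with a 13 mm ball. Origin: centre of the foot's underside, z up.
- hook_seat (a point): In the hook's dip: where the handle bar's centre line lies when hung (221.5 mm above the foot's underside); axes as the stand's. The tip is 28 mm in front (-x), top of its ball 28 mm above; the arm begins 26 mm behind (+x), its top 18.5 mm above. Bring the handle bar (along the stand's y) over the tip from in front, then down into the dip.
- garlic_center (a point): Centre of the garlic bulb: pale, roundish with a small pointed top, 60 x 57 x 58 mm, 0.04 kg, 27 mm above what it stands on.
- onion: Bystander: red onion, 78 mm across and 84 mm tall. Origin: centre of its underside.
- lemon: Bystander: lemon, 78 x 55 x 56 mm. Origin: centre of its underside.

How it is judged:
By the outcome, as a careful person would: the job done as asked, in the order asked, and still so for the second after the job is handed in, with the robot touching nothing.
It also fails if it takes over 61 s, if anything falls off the work surface, if the arm or the gripper's body presses on something with over 40 N, if the wrist force passes 120 N, or if a joint passes its speed limit or range.

## Working session

There is one attempt and no reset: what is moved stays moved. The work goes in short steps, each a Python script; the robot and the scene stay as the last script left them, time stands still between calls to the robot, and variables do not carry over. Pictures are saved under pics/ and viewed, and the job is handed in when it is done.

```bash
mkdir -p pics; cat > h.py <<'E'
import numpy as np, cv2
from station import r
def snap(n,f):
    s=r.snapshot(n); cv2.imwrite('pics/'+f+'.png',s['frame'][:,:,::-1])
    np.savez('pics/'+f+'.npz',**{k:np.array(v) for k,v in s.items()}); return s
def K(s): return np.array([[s['fx'],0,s['cx']],[0,s['fy'],s['cy']],[0,0,1.]],float)
def proj(s,P):
    P=np.atleast_2d(np.array(P,float)); rv=cv2.Rodrigues(np.array(s['R'],float))[0]
    return cv2.projectPoints(P.reshape(-1,1,3),rv,np.array(s['t'],float),K(s),np.array(s['dist_coeffs'],float))[0][:,0]
def ray(s,uv):
    n=cv2.undistortPoints(np.array(uv,float).reshape(-1,1,2),K(s),np.array(s['dist_coeffs'],float))[:,0][0]
    R=np.array(s['R'],float); d=R.T@np.array([n[0],n[1],1]); return -R.T@np.array(s['t'],float), d/np.linalg.norm(d)
def onz(s,uv,z):
    o,d=ray(s,uv); return o+d*(z-o[2])/d[2]
def load(f): return dict(np.load('pics/'+f+'.npz'))
def crop(f,x0,y0,x1,y1,k,out):
    im=cv2.imread('pics/'+f+'.png')[y0:y1,x0:x1]; cv2.imwrite('pics/'+out+'.png',cv2.resize(im,None,fx=k,fy=k,interpolation=cv2.INTER_CUBIC))
E
python3 - <<'E'
from h import *
for n in ['side','top','wrist']:
    s=snap(n,n+'0'); R=np.array(s['R']);print(n,s['fx'],s['cx'],s['cy'],-R.T@np.array(s['t']),R[2])
print(r.sense())
E
```

```text
side 441.2042554638313 309.30638455371246 210.76185548403623 [ 0.54994895 -0.92469691  0.8664912 ] [-0.00581424  0.77577759 -0.63097965]
top 369.9418802197635 320.64287739859213 194.45806892629008 [ 0.43455118 -0.03048358  0.9990076 ] [ 1.03982838e-01 -1.22264321e-04 -9.94579084e-01]
wrist 288.7816008857804 319.45222551046845 200.4713378573494 [ 0.29249284 -0.52884284  0.38337896] [-0.23721316 -0.09523884 -0.96677789]
{'clock': 0.15, 'joints': array([-7.08585206e+01,  5.25488272e+00,  7.05656213e+01,  1.59553290e-04,
        1.04268276e+02, -3.24662195e+00]), 'joint_vel': array([ 0.01007183, -0.11538156, -0.08108065, -0.00439967,  0.05536325,
        0.04997162]), 'joint_torque': array([ 1.94385393e-03, -4.47044599e+01, -4.06907129e+01,  6.99364068e-02,
        2.73881567e-02, -1.22534871e-04]), 'tcp_pos': array([ 0.2285623 , -0.55481546,  0.40375286]), 'orientation': array([-1.79911371e+02, -5.18240474e-03,  2.23881366e+01]), 'contact_force': array([ 0.35111012, -1.01761547,  0.48708181]), 'torque': array([ 0.02403369, -0.04133561,  0.00289643]), 'opening': 0.08757966857592389}
```

View pics/side0.png

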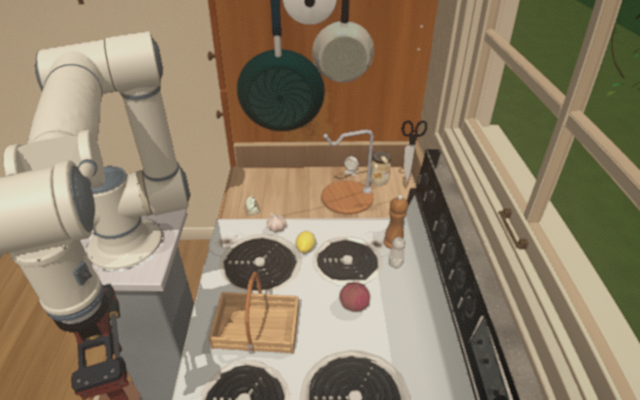

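View pics/top0.png

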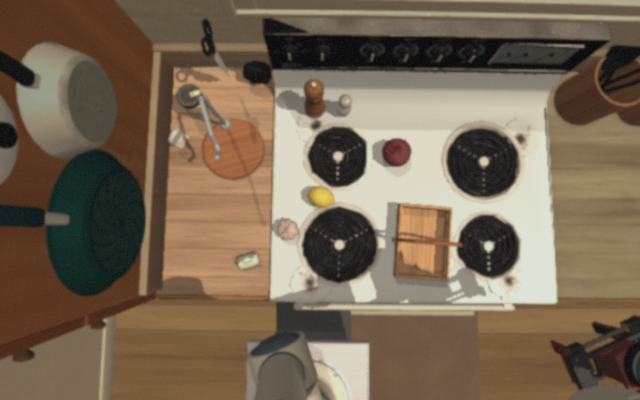

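View pics/wrist0.png

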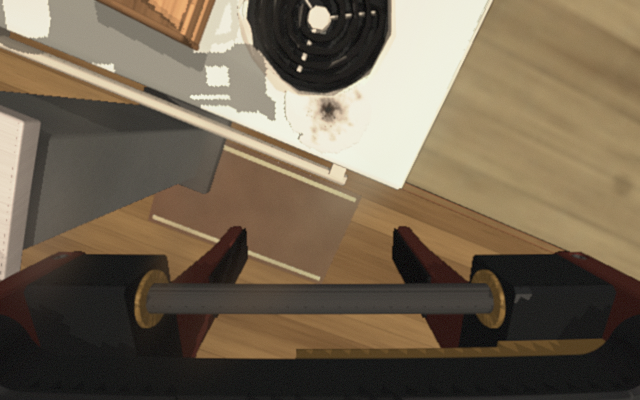

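The top view shows the garlic at about (288,229), the basket around (422,242), the stand's foot at (233,149), the lemon at (321,197) and the onion at (397,152). Enlarging these next.

```bash
python3 - <<'E'
from h import *
crop('top0',160,60,300,180,5,'c1'); crop('top0',270,180,470,300,4,'c2'); crop('side0',300,110,430,230,5,'c3'); crop('side0',190,190,330,370,3.3,'c4')
E
```

```text
(no output)
```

View pics/c1.png

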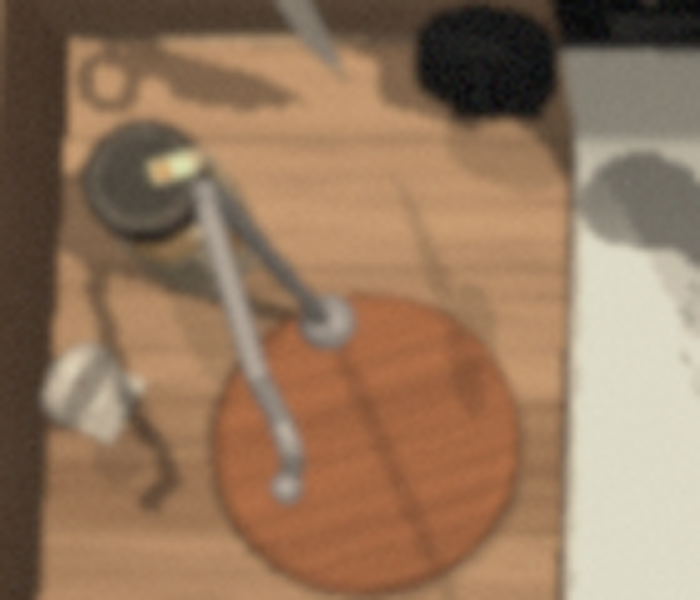

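View pics/c2.png

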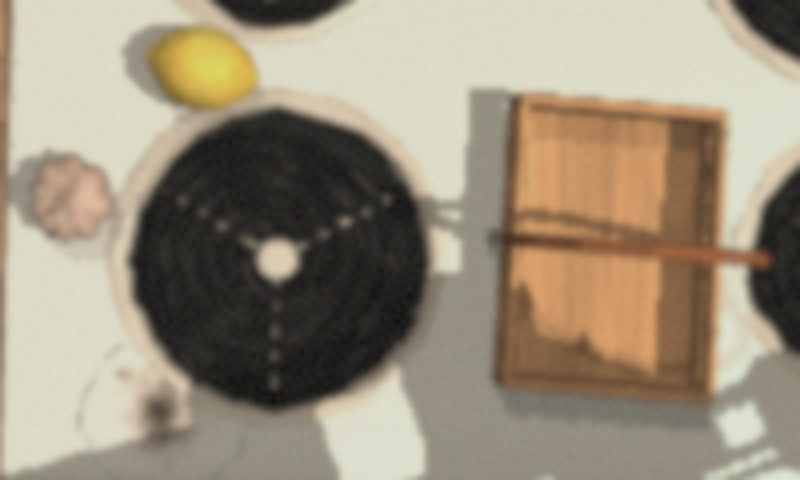

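View pics/c3.png

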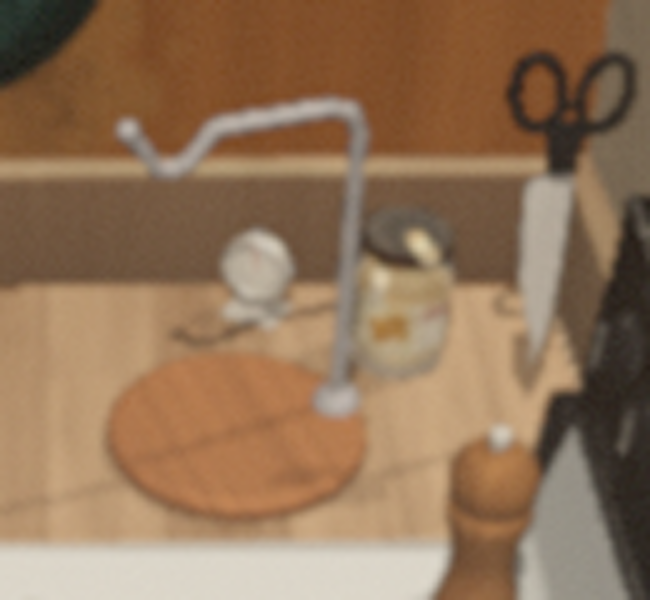

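View pics/c4.png

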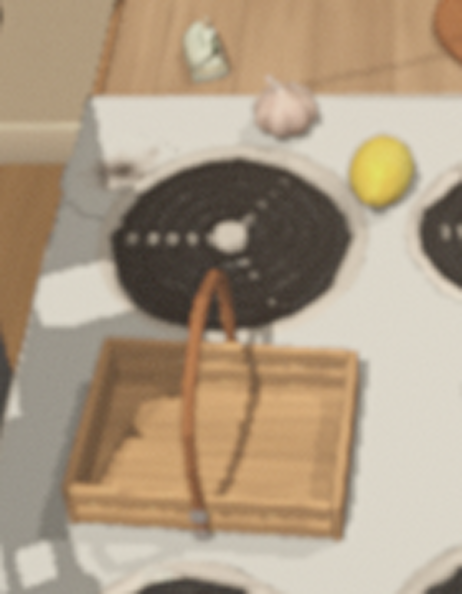

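```bash
cat > fit.py <<'E'
from h import *
from scipy.optimize import least_squares
T=load('top0');S=load('side0')
def c(p,o,k): return (np.array(p,float)+.5)/k-.5+np.array(o)
def fit(x0,pts,names=''):
    def f(q):
        e=[]
        for s,uv,P in pts:
            a=np.radians(q[3]);R=np.array([[np.cos(a),-np.sin(a),0],[np.sin(a),np.cos(a),0],[0,0,1]])
            e+=list(proj(s,R@np.array(P)+q[:3])[0]-uv)
        return np.array(e)
    o=least_squares(f,x0,x_scale=[.1,.1,.1,10]);print(names,o.x.round(4));print(o.fun.reshape(-1,2).round(1).tolist());return o.x
t1=lambda x,y:c((x,y),(160,60),5); t2=lambda x,y:c((x,y),(270,180),4); s3=lambda x,y:c((x,y),(300,110),5); s4=lambda x,y:c((x,y),(190,190),3.3)
if __name__=='__main__':
    ft=onz(T,t1(366,444),.014)
    st=[(T,t1(366,444),(0,0,.014)),(T,t1(287,487),(-.078,0,.243)),(T,t1(202,185),(.07,0,.238)),(T,t1(327,322),(.07,0,.02)),
        (S,s3(236,432),(0,0,.014)),(S,s3(127,130),(-.078,0,.243)),(S,s3(354,105),(.07,0,.238)),(S,s3(170,170),(-.05,0,.212)),(S,s3(338,398),(.07,0,.02))]
    fit([ft[0],ft[1],0,-20],st,'stand')
    m=onz(T,t2(614,248),.045)
    X,Y,Z=.095,.068,.045
    # top image: up=+x, left=+y
    tr=[(T,t2(512,95),(X,Y,Z)),(T,t2(728,112),(X,-Y,Z)),(T,t2(715,403),(-X,-Y,Z)),(T,t2(500,383),(-X,Y,Z)),
        (S,s4(105,340),(-X,Y,Z)),(S,s4(357,352),(X,Y,Z)),(S,s4(68,487),(-X,-Y,Z)),(S,s4(72,521),(-X,-Y,0)),(S,s4(342,536),(X,-Y,0)),(S,s4(214,270),(0,0,.1575))]
    fit([m[0],m[1],0,-3],tr,'trug')
    g=onz(T,t2(71,197),.027)
    fit([g[0],g[1],.027,0],[(T,t2(70,197),(0,0,0)),(S,s4(286,108),(0,0,0))],'garlic')
    print(onz(T,t2(203,67),.027),onz(T,[397,152],.042))
E
python3 fit.py
```

```text
stand [ 6.62300e-01  2.11600e-01 -7.70000e-03  1.80589e+01]
[[-0.1, 0.1], [0.3, 1.4], [-0.5, -2.0], [0.2, 0.1], [-0.3, -0.9], [-0.5, 1.1], [1.1, -0.5], [-0.2, 0.8], [-0.7, 0.2]]
trug [ 0.4186 -0.2928  0.0053 -3.5335]
[[0.6, -1.8], [-0.8, -2.3], [-0.4, -0.3], [-0.2, 0.9], [-0.3, -3.8], [1.3, -4.0], [-1.8, -1.4], [0.2, -0.2], [1.6, -0.1], [-3.7, 9.0]]
garlic [0.445  0.0563 0.0258 0.    ]
[[-0.0, -0.1], [-0.1, 0.0]]
[ 0.53107783 -0.0299505   0.027     ] [ 0.64934466 -0.23070548  0.042     ]
```

```bash
sed -i 's/(0,0,.1575))\]/(0,.048,.141))]/' fit.py; python3 fit.py | sed -n 3,4p
python3 - <<'E'
from h import *
from fit import *
# overlay
q=[0.4186,-0.2928,0.0,-3.5]
exec(open('/dev/null').read())
E
```

```text
trug [ 4.1710e-01 -2.9400e-01 -8.0000e-04 -3.7502e+00]
[[0.7, -1.1], [-1.1, -1.4], [-0.9, 0.1], [-0.4, 1.1], [-0.5, -1.9], [0.8, -1.8], [-2.2, 0.5], [-0.2, 1.7], [0.9, 2.0], [0.0, 0.1]]
```

```bash
python3 - <<'E'
from h import *
s0=r.sense()['clock']
r.reach([.417,-.40,.42],[180,0,86]); snap('wrist','w1'); print(r.sense()['clock']-s0)
r.reach([.445,.056,.30],[180,0,-4]); snap('wrist','w2'); print(r.sense()['clock']-s0, r.sense()['joints'])
E
```

```text
1.0167000000000002
3.1583 [ 2.76593006e+00 -1.84480165e+01  1.02965071e+02 -7.91476684e-03
  9.54611615e+01  9.68040489e+01]
```

View pics/w1.png

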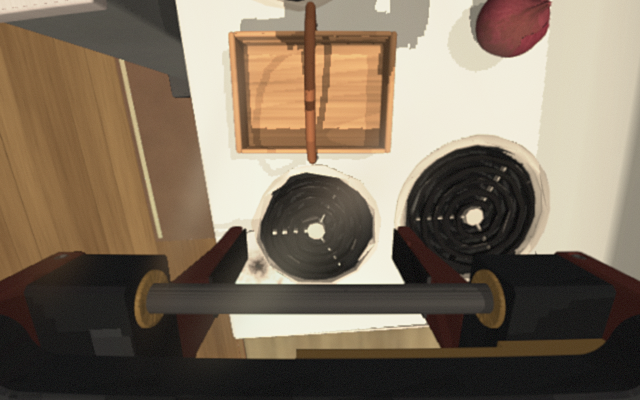

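View pics/w2.png

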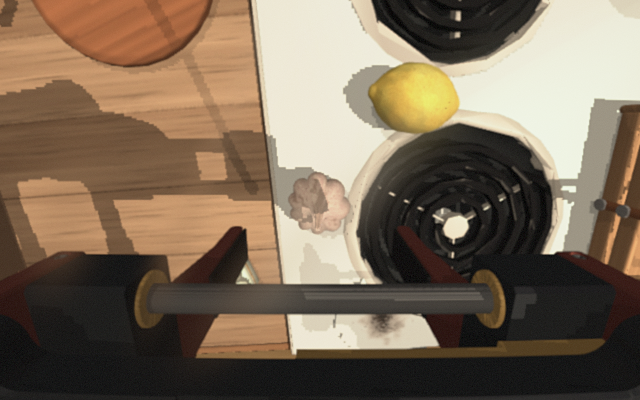

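w1 shows the rim corners at about (230,32), (396,32), (390,152) and (237,153). w2 shows the garlic centred at about (319,203).

```bash
python3 - <<'E'
from fit import *
W=load('w1');V=load('w2')
print('garlic',onz(V,[319,203],.028))
X,Y,Z=.095,.068,.045
# w1: up=+y, right=+x
for q in ([.417,-.294,0,-3.75],):
    a=np.radians(q[3]);R=np.array([[np.cos(a),-np.sin(a),0],[np.sin(a),np.cos(a),0],[0,0,1]])
    P=[(-X,Y,Z),(X,Y,Z),(X,-Y,Z),(-X,-Y,Z),(0,-.0715,.06),(0,-.010,.153),(0,.01,.153),(0,-.034,.143)]
    print(proj(W,[R@np.array(p)+q[:3] for p in P]).round(1).tolist())
crop('w1',200,0,420,180,3.5,'c5')
E
```

```text
garlic [0.44542659 0.05540848 0.028     ]
[[227.5, 27.7], [398.9, 26.3], [392.5, 150.0], [236.5, 151.1], [314.2, 154.6], [311.3, 89.5], [311.0, 62.8], [312.0, 120.5]]
```

View pics/c5.png

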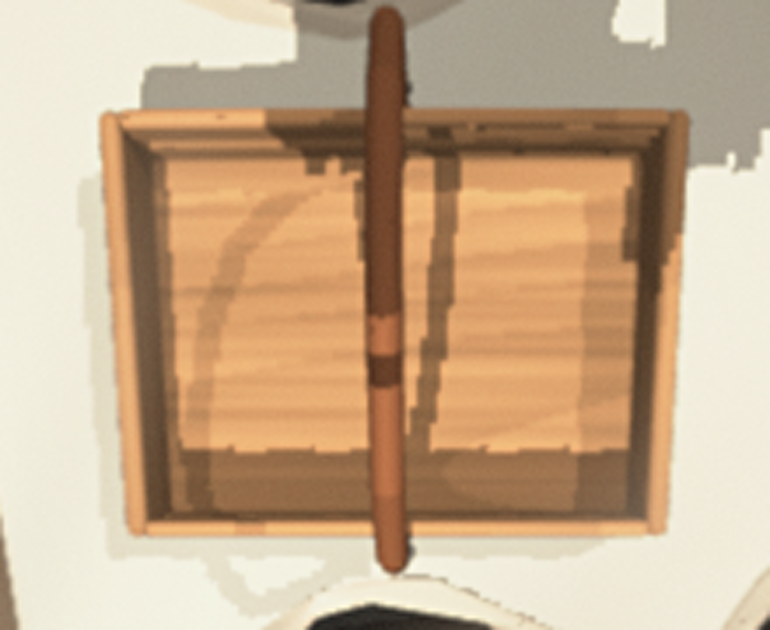

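```bash
python3 - <<'E'
from fit import *
W=load('w1')
X,Y,Z=.095,.068,.045
t5=lambda x,y:c((x,y),(200,0),3.5)
w=[(W,t5(102,112),(-X,Y,Z)),(W,t5(688,112),(X,Y,Z)),(W,t5(664,534),(X,-Y,Z)),(W,t5(130,534),(-X,-Y,Z))]
hd=[(W,t5(385,267),(0,0,.153))]
fit([.417,-.294,0,-3],w,'wrist only')
tr=[(T,t2(512,95),(X,Y,Z)),(T,t2(728,112),(X,-Y,Z)),(T,t2(715,403),(-X,-Y,Z)),(T,t2(500,383),(-X,Y,Z))]
q=fit([.417,-.294,0,-3],w+tr,'w+top')
a=np.radians(q[3]);R=np.array([[np.cos(a),-np.sin(a),0],[np.sin(a),np.cos(a),0],[0,0,1]])
print((proj(W,R@np.array([0,0,.153])+q[:3])))
E
```

```text
wrist only [ 0.4154 -0.2966 -0.0073 -4.1533]
[[0.0, 0.1], [0.0, -0.0], [0.0, 0.0], [-0.1, -0.1]]
w+top [ 0.4155 -0.2966 -0.0072 -4.0945]
[[0.1, 0.2], [0.1, -0.1], [0.2, -0.0], [0.1, 0.1], [1.5, -0.5], [-0.7, -0.5], [-1.0, 0.6], [-0.1, 1.3]]
[[309.87824895  81.2050227 ]]
```

```bash
cat >> h.py <<'E'
from scipy.spatial.transform import Rotation as Ro
def tcp(g,rpy):
    return np.array(g)-.163*Ro.from_euler('xyz',rpy,degrees=True).as_matrix()[:,2]
def st():
    s=r.sense(); print('t',round(s['clock'],2),'tcp',s['tcp_pos'].round(4),s['orientation'].round(1),'F',s['contact_force'].round(1),'open',round(s['opening'],4)); return s
E
python3 - <<'E'
from h import *
g=[.4453,.0557]
r.servo_line(tcp([*g,.030],[180,0,-4]),speed=.2); st()
r.grab(10); st()
r.servo_line(tcp([*g,.25],[180,0,-4]),speed=.25); st()
snap('wrist','w3')
E
```

```text
t 3.99 tcp [0.4452 0.0555 0.1939] [ 1.8e+02  1.0e-01 -4.0e+00] F [-5.7 -0.2  7.8] open 0.0876
t 4.61 tcp [0.4452 0.0558 0.1926] [-180.    0.   -4.] F [-0.2  0.3 -0.4] open 0.0554
t 5.64 tcp [0.4453 0.0557 0.4113] [ 1.8e+02  1.0e-01 -4.0e+00] F [-0.  -0.7 -1.3] open 0.0554
```

View pics/w3.png

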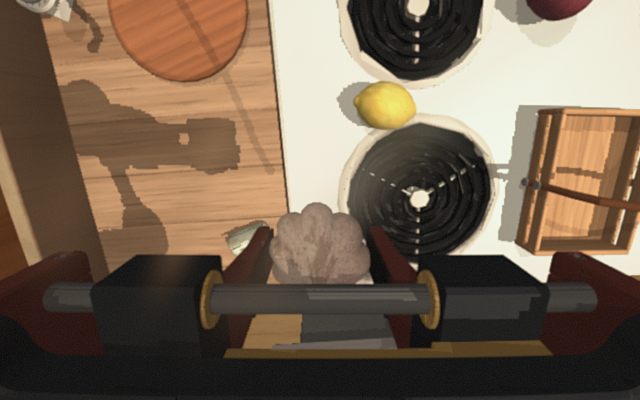

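The garlic is held between the fingers at (320,245). Next I'll place it in the basket.

```bash
python3 - <<'E'
from h import *
b=-4.1; O=np.array([.4155,-.2966,0]); Rb=Ro.from_euler('z',b,degrees=True).as_matrix()
ori=[180,30,b]
L=lambda x,y,z: tcp(O+Rb@np.array([x,y,z]),ori)
for p in [(.055,0,.25),(.055,0,.06),(.02,0,.042)]: print(r.inverse_kinematics(L(*p),ori))
r.reach(L(.055,0,.25),ori); st()
r.servo_line(L(.055,0,.065),speed=.2); st()
r.servo_line(L(.02,0,.043),speed=.08); st()
snap('wrist','w4'); snap('side','s4'); crop('side' and 's4',150,200,350,390,4,'c6')
E
```

```text
[-28.94111834  22.2558228   54.45810089 -15.87590485 129.8379025
  57.82777789]
[-28.94111834  25.37812807  69.88865101 -13.0807507  111.85921324
  63.20901413]
[-30.18935802  21.37432947  76.88078849 -13.42043058 108.66637044
  62.6529021 ]
t 7.03 tcp [ 0.5518 -0.3052  0.3919] [180.   29.9  -4. ] F [-0.6  0.7 -0.6] open 0.0554
t 8.11 tcp [ 0.5521 -0.3063  0.2081] [179.9  29.9  -4.1] F [ 0.6 -1.5 -0.3] open 0.0553
t 8.78 tcp [ 0.517  -0.304   0.1849] [180.   29.9  -4.1] F [ 0.4 -0.6 -0.8] open 0.0551
```

View pics/w4.png

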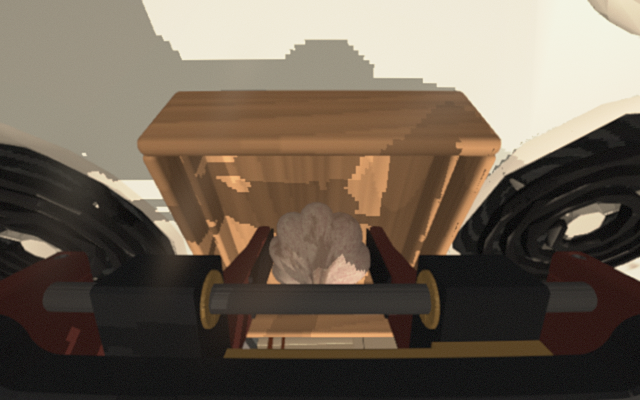

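View pics/c6.png

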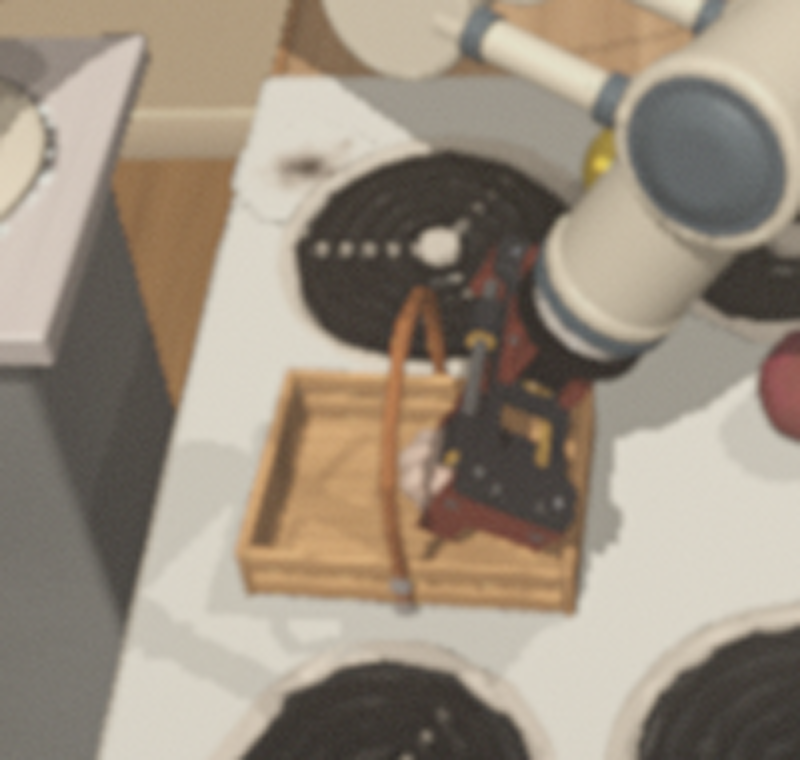

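The view shows the garlic centred between the side walls, clear of the handle, with the basket undisturbed. I'll lower it until it touches and then release.

```bash
python3 - <<'E'
from h import *
b=-4.1; O=np.array([.4155,-.2966,0]); Rb=Ro.from_euler('z',b,degrees=True).as_matrix()
ori=[180,30,b]
L=lambda x,y,z: tcp(O+Rb@np.array([x,y,z]),ori)
for z in (.040,.037,.035):
    r.servo_line(L(.02,0,z),speed=.03); s=st()
    if abs(s['contact_force'][2])>3: break
r.let_go(); st()
r.wait(.3)
r.servo_line(L(.07,0,.13),speed=.15); st()
snap('top','t5'); 
r.servo_line(L(.09,0,.25),speed=.25); snap('wrist','w5'); snap('side','s5'); crop('s5',150,200,350,390,4,'c7')
E
```

```text
t 9.12 tcp [ 0.5169 -0.3039  0.1813] [180.   30.   -4.1] F [0.5 0.1 1.4] open 0.0551
t 9.38 tcp [ 0.5169 -0.3036  0.1795] [-180.    30.    -4.1] F [-0.5  2.7  6.8] open 0.0548
t 10.07 tcp [ 0.5167 -0.3039  0.1781] [-180.    30.    -4.1] F [ 0.  -0.8  0.7] open 0.0879
t 11.22 tcp [ 0.5664 -0.3074  0.2702] [-180.    30.1   -4.1] F [ 0.5  0.3 -1.1] open 0.0877
```

View pics/w5.png

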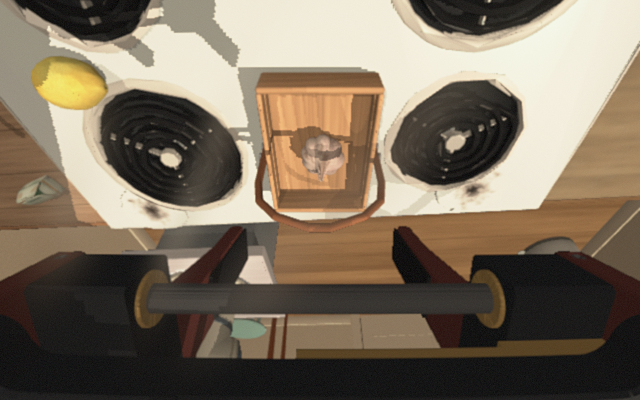

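View pics/c7.png

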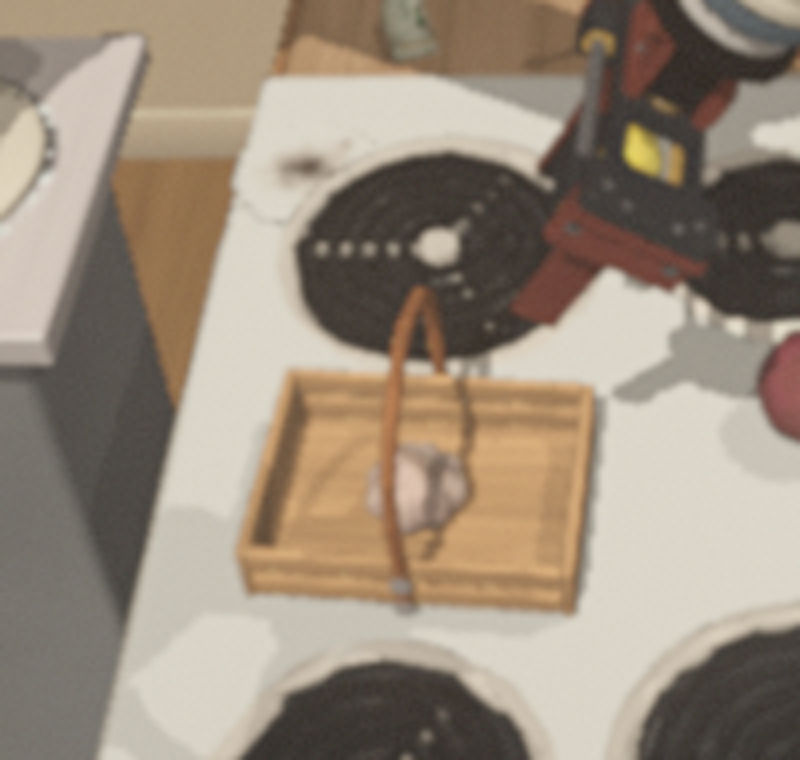

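The garlic rests upright near the middle of the basket, at (322,155) in w5, and the basket has not moved. Before lifting, I'll take two wrist views of the hook with the hand empty.

```bash
python3 - <<'E'
from h import *
seat=np.array([.615,.196,.2215]); Rs=Ro.from_euler('z',18,degrees=True).as_matrix()
ori=[180,0,108]
r.reach(seat+Rs@np.array([0,-.12,.26]),ori); r.wait(.3); st(); snap('wrist','w6')
r.servo_line(seat+Rs@np.array([-.09,-.12,.2]),speed=.25); r.wait(.3); snap('wrist','w7');st()
E
```

```text
t 13.84 tcp [0.6523 0.0812 0.4812] [-180.    -0.   107.9] F [ 0.3 -0.4 -1.4] open 0.0877
t 14.82 tcp [0.5671 0.0543 0.4217] [180.   0. 108.] F [ 0.3  0.1 -0.2] open 0.0879
```

View pics/w6.png

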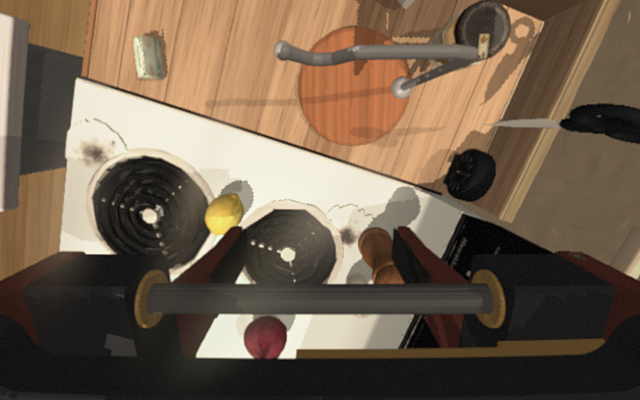

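View pics/w7.png

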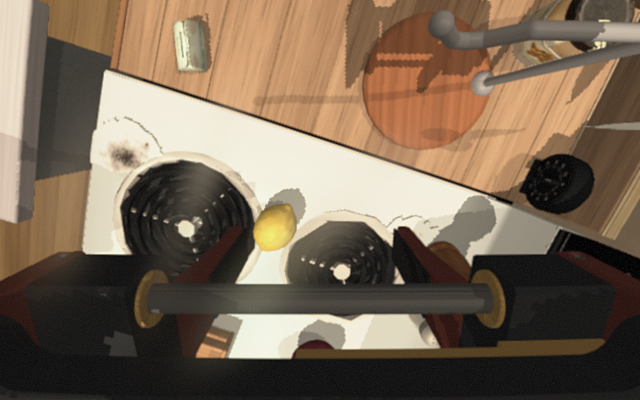

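```bash
python3 - <<'E'
from h import *
crop('w6',260,0,510,160,3.2,'c8'); crop('w7',350,0,640,160,2.7,'c9')
E
```

```text
(no output)
```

View pics/c8.png

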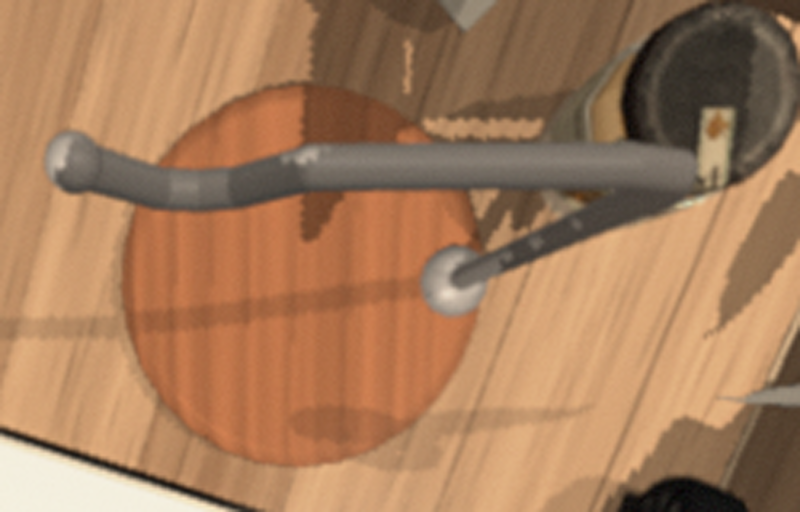

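View pics/c9.png

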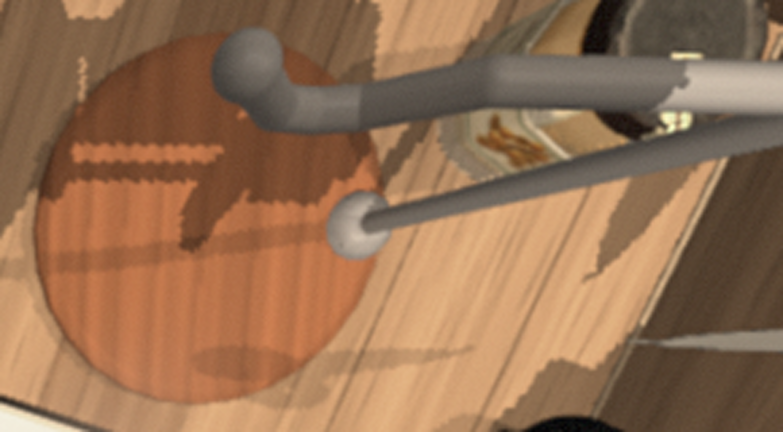

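```bash
python3 - <<'E'
from fit import *
A=load('w6');B=load('w7')
a=lambda x,y:c((x,y),(260,0),3.2); b=lambda x,y:c((x,y),(350,0),2.7)
w=[(A,a(301,274),(0,0,.014)),(A,a(73,160),(-.078,0,.243)),(A,a(188,188),(-.05,0,.212)),(A,a(305,165),(-.024,0,.235)),(A,a(680,165),(.07,0,.235)),(A,a(455,280),(.07,0,.018)),
(B,b(208.5,218),(0,0,.014)),(B,b(249,65),(-.078,0,.243)),(B,b(310,107),(-.05,0,.212)),(B,b(487,82),(-.024,0,.235)),(B,b(358,224),(.07,0,.018))]
fit([.662,.2116,0,18],w,'wrist')
st=[(T,t1(366,444),(0,0,.014)),(T,t1(287,487),(-.078,0,.243)),(T,t1(202,185),(.07,0,.238)),(T,t1(327,322),(.07,0,.02)),
        (S,s3(236,432),(0,0,.014)),(S,s3(127,130),(-.078,0,.243)),(S,s3(354,105),(.07,0,.238)),(S,s3(170,170),(-.05,0,.212)),(S,s3(338,398),(.07,0,.02))]
fit([.662,.2116,0,18],w+st,'all')
fit([.662,.2116,0,18],[w[1],w[2],w[3],w[4],w[7],w[8],w[9]],'hookonly wrist')
E
```

```text
wrist [ 6.62200e-01  2.13400e-01 -9.10000e-03  1.84973e+01]
[[0.0, 2.2], [-0.6, -0.3], [2.2, -0.0], [0.6, 0.1], [8.1, 0.0], [-0.4, -0.3], [0.8, 2.4], [-3.8, -0.8], [-1.9, 0.5], [-2.0, -1.1], [0.4, -0.1]]
all [ 6.62200e-01  2.13300e-01 -9.00000e-03  1.84239e+01]
[[0.0, 2.3], [-0.6, -0.3], [2.2, -0.0], [0.6, 0.1], [8.1, 0.3], [-0.4, -0.1], [0.8, 2.5], [-3.8, -0.8], [-1.9, 0.5], [-2.0, -1.0], [0.4, 0.0], [-0.6, 0.2], [-0.1, 1.5], [-1.3, -1.7], [-0.5, 0.3], [-0.4, -0.9], [-0.5, 1.2], [1.0, -0.4], [-0.2, 0.9], [-0.8, 0.1]]
hookonly wrist [ 6.62200e-01  2.12900e-01 -8.60000e-03  1.83397e+01]
[[-0.8, -0.2], [2.1, 0.2], [0.5, 0.4], [8.2, 0.7], [-3.7, -0.7], [-1.7, 0.7], [-1.7, -0.7]]
```

```bash
python3 - <<'E'
from fit import *
A=load('w6');B=load('w7')
a=lambda x,y:c((x,y),(260,0),3.2); b=lambda x,y:c((x,y),(350,0),2.7)
def tri(l):
    M=np.zeros((3,3));v=np.zeros(3);
    for s,uv in l:
        o,d=ray(s,uv);Pm=np.eye(3)-np.outer(d,d);M+=Pm;v+=Pm@o
    X=np.linalg.solve(M,v); return X.round(4),[(proj(s,X)[0]-uv).round(1).tolist() for s,uv in l]
D={'foot':[(T,t1(366,444)),(S,s3(236,432)),(A,a(301,274)),(B,b(208.5,218))],
'boss':[(T,t1(327,322)),(S,s3(338,398)),(A,a(455,280)),(B,b(358,224))],
'ball':[(T,t1(287,487)),(S,s3(127,130)),(A,a(73,160)),(B,b(249,65))],
'armstart':[(A,a(305,165)),(B,b(487,82)),(S,s3(215,128))]}
for k,l in D.items():
    print(k,tri(l)); print('   TS',tri(l[:2])[0],'AB',tri(l[-2:])[0])
E
```

```text
foot (array([ 0.6629,  0.2158, -0.001 ]), [[-1.0, 0.4], [-0.3, 0.1], [0.5, 1.2], [0.3, 1.3]])
   TS [0.6635 0.2122 0.0019] AB [6.615e-01 2.169e-01 1.000e-04]
boss (array([0.7294, 0.2349, 0.0107]), [[-0.3, 0.1], [-0.6, 0.3], [0.2, 0.2], [1.4, 0.5]])
   TS [0.7301 0.2339 0.0123] AB [0.7302 0.2364 0.0048]
ball (array([0.5897, 0.1873, 0.2387]), [[-0.1, 0.4], [0.1, 0.0], [-0.1, 0.6], [1.4, -0.2]])
   TS [0.5899 0.1869 0.2391] AB [0.5894 0.1878 0.2371]
armstart (array([0.6398, 0.2046, 0.2293]), [[1.0, 0.7], [1.8, -0.6], [-0.5, 0.2]])
   TS [0.6391 0.2046 0.2289] AB [0.6404 0.2047 0.229 ]
```

```bash
python3 - <<'E'
from h import *
b=-4.1; O=np.array([.4155,-.2966,0]); Rb=Ro.from_euler('z',b,degrees=True).as_matrix()
ori=[180,0,b+90]
L=lambda x,y,z: tcp(O+Rb@np.array([x,y,z]),ori)
r.reach(L(0,-.034,.26),ori); st()
r.servo_line(L(0,-.034,.142),speed=.12); st()
snap('wrist','w8')
r.grab(50); st(); r.wait(.2); st()
snap('wrist','w9')
E
```

```text
t 16.36 tcp [ 0.4136 -0.3299  0.423 ] [180.  -0.  86.] F [-0.5  0.6 -0. ] open 0.0877
t 17.49 tcp [ 0.4132 -0.3306  0.3061] [1.799e+02 1.000e-01 8.590e+01] F [ 0.3 -0.8  0.3] open 0.0878
t 18.76 tcp [ 0.4131 -0.3306  0.305 ] [180.    0.   85.9] F [ 0.2 -0.5  0.8] open 0.0077
t 18.96 tcp [ 0.4131 -0.3306  0.305 ] [180.    0.   85.9] F [ 0.1  0.9 -0.6] open 0.0077
```

View pics/w9.png

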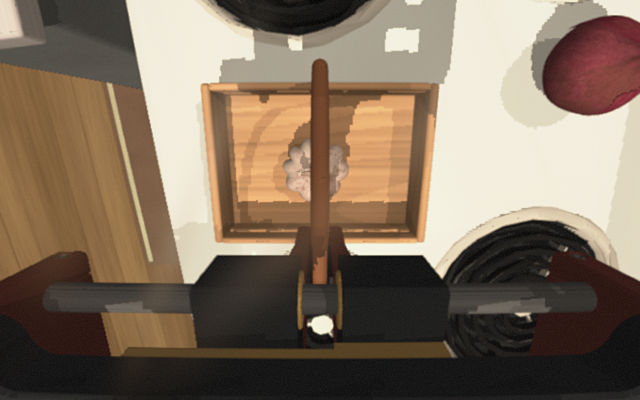

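The fingers are closed on the handle bar at about (320,265) and the garlic sits in the basket at (317,168). Lifting now.

```bash
python3 - <<'E'
from h import *
p=r.sense()['tcp_pos']
r.servo_line(p+[0,0,.02],speed=.05); st(); 
r.servo_line(p+[0,0,.16],speed=.12); r.wait(.3); st()
snap('wrist','w10'); snap('side','s10'); crop('s10',150,160,350,350,4,'c10')
E
```

```text
t 19.56 tcp [ 0.4131 -0.3306  0.3253] [180.    0.   85.9] F [-1.2  0.5 -3.1] open 0.0078
t 21.18 tcp [ 0.4131 -0.3305  0.4646] [-180.    -0.    85.9] F [-0.2 -0.2 -3. ] open 0.0077
```

View pics/w10.png

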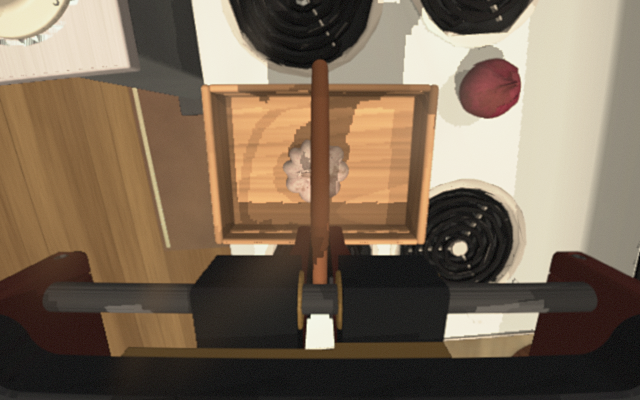

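View pics/c10.png

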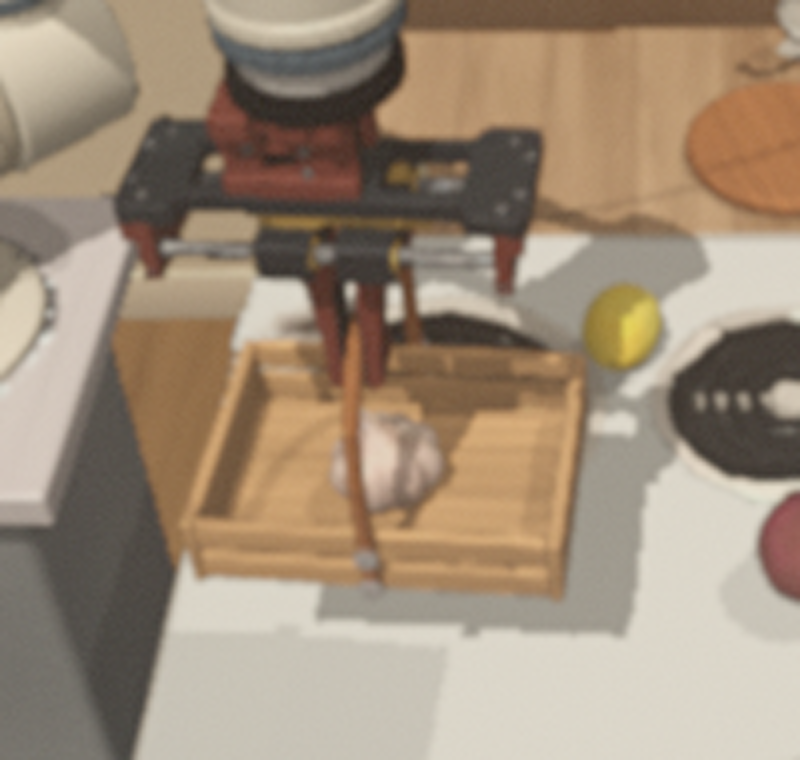

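The basket hangs level from the grip with the garlic inside. Carrying it to a point in front of the hook.

```bash
cat >> h.py <<'E'
seat=np.array([.6158,.1963,.2155]); Rs=Ro.from_euler('z',18.5,degrees=True).as_matrix(); oriH=[180,0,108.5]
def H(x,z,y=0): return seat+Rs@np.array([x,y-.034,0])+[0,0,z+.152]
E
python3 - <<'E'
from h import *
r.servo_line(H(-.13,.06),oriH,speed=.2); r.wait(.3); st()
snap('wrist','w11'); snap('side','s11'); snap('top','t11'); crop('s11',250,80,430,240,4.4,'c11'); crop('t11',150,80,310,220,4.2,'c12')
E
```

```text
t 24.04 tcp [0.5033 0.1226 0.4275] [180.   -0.  108.5] F [ 0.2 -0.4 -3. ] open 0.0075
```

View pics/w11.png

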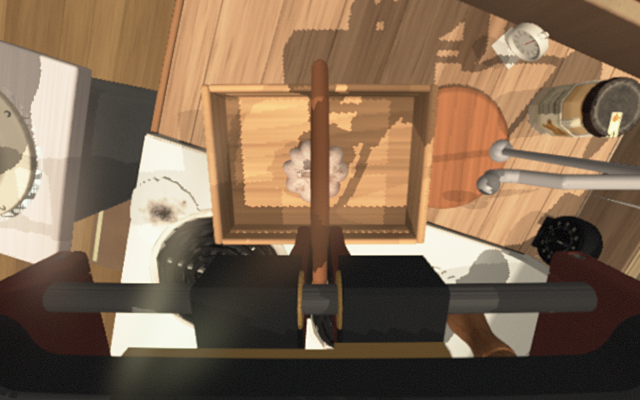

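View pics/c11.png

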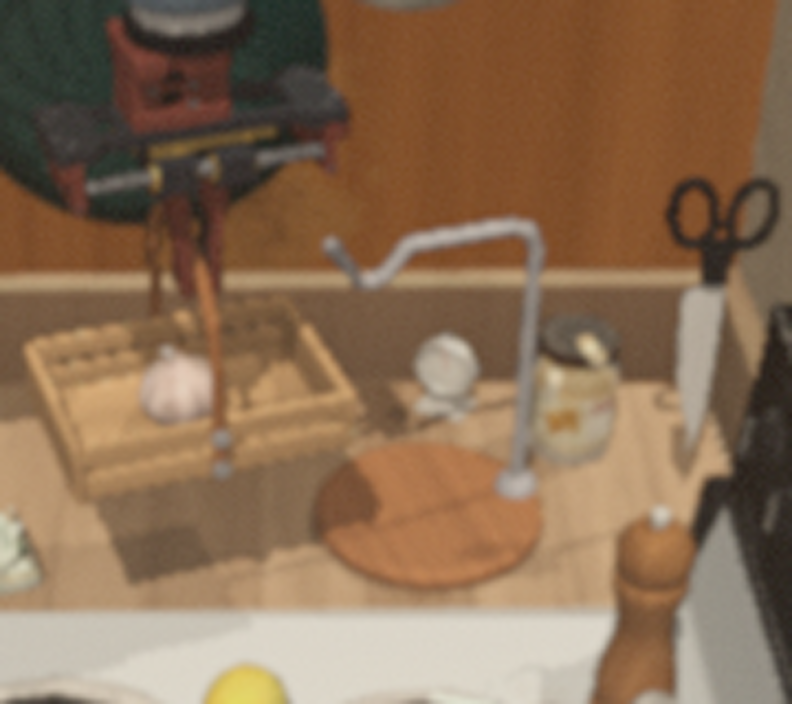

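View pics/c12.png

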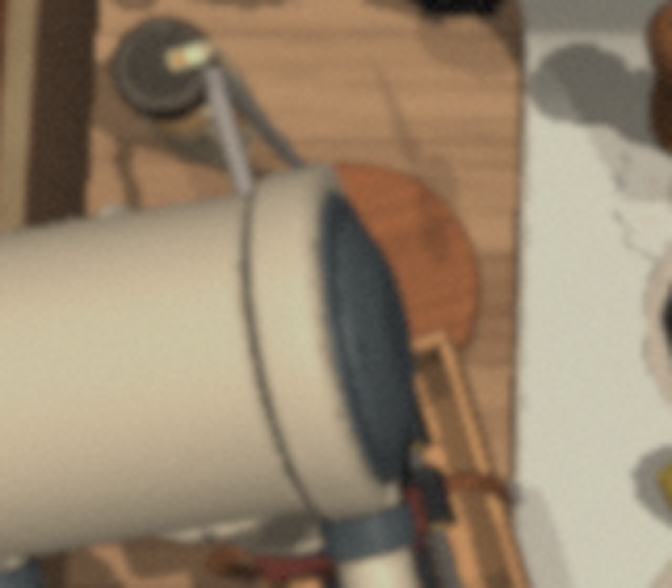

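```bash
python3 - <<'E'
from h import *
W=load('w11')
ball=seat+Rs@np.array([-.028,0,.0215])
ht=H(-.13,.06)+Rs@np.array([0,.034,0])-[0,0,.152]
print('ball',proj(W,[ball,seat-[0,0,.0095],ht,ht+Rs@[0,.01,0],ht-Rs@[0,.01,0]]).round(1).tolist())
crop('w11',440,120,640,240,4,'c13')
r.servo_line(H(0,.06),speed=.08); r.wait(.3); st()
snap('wrist','w12'); snap('side','s12'); crop('s12',270,80,430,240,4,'c14')
E
```

```text
ball [[488.5, 184.7], [502.6, 176.0], [321.0, 201.1], [321.0, 180.3], [321.0, 221.2]]
t 26.27 tcp [0.6265 0.164  0.4276] [180.    0.  108.5] F [ 0.2 -0.7 -2.4] open 0.0078
```

View pics/c13.png

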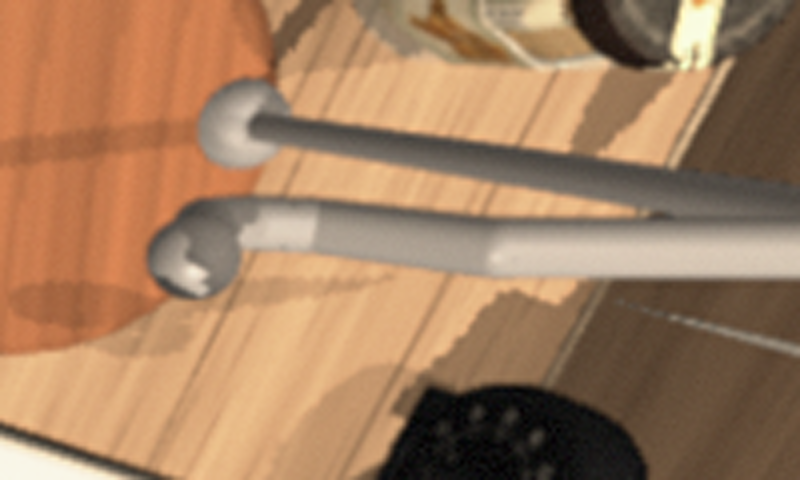

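View pics/w12.png

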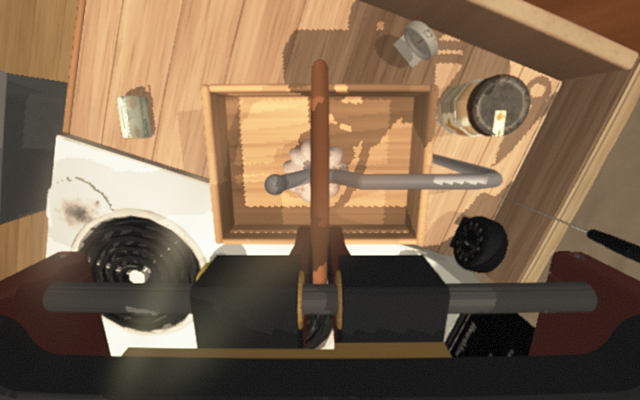

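View pics/c14.png

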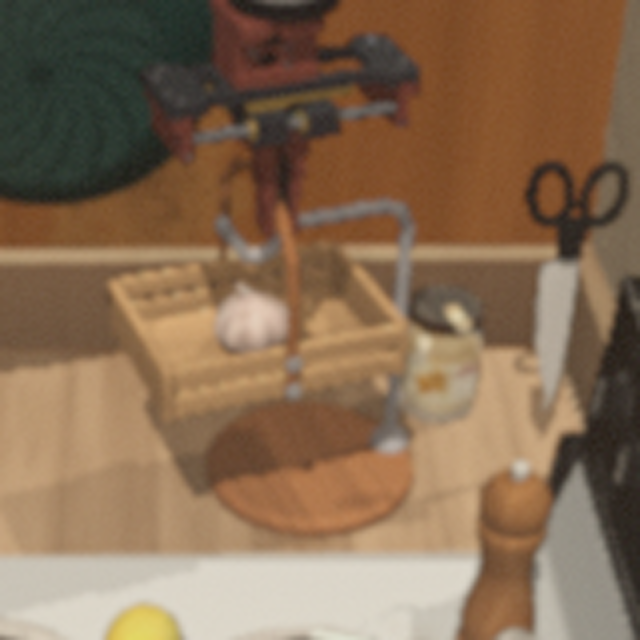

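```bash
python3 - <<'E'
from h import *
W=load('w12')
ht=H(0,.06)+Rs@np.array([0,.034,0])-[0,0,.152]
print(proj(W,[ht+Rs@np.array([sx*.095,sy*.068,-.108]) for sx,sy in ((-1,1),(1,1),(1,-1),(-1,-1))]).round(1).tolist())
r.servo_line(H(0,.012),speed=.05); r.wait(.2); st()
z=.012
while z>-.012:
    z-=.0015; r.servo_line(H(0,z),speed=.01); r.wait(.05)
    f=np.mean([r.sense()['contact_force'][2]] + [ (r.wait(.03),r.sense()['contact_force'][2])[1] for _ in range(3)])
    print(round(z,4),round(f,2))
    if f>-.4: break
st(); snap('side','s13'); crop('s13',270,80,430,240,4,'c15'); snap('wrist','w13')
E
```

```text
[[198.9, 81.7], [441.8, 81.8], [426.0, 243.4], [214.5, 243.5]]
t 27.68 tcp [0.6266 0.164  0.3799] [180.    0.  108.5] F [ 0.   0.5 -1.9] open 0.0079
0.0105 -2.48
0.009 -2.7
0.0075 -2.85
0.006 -2.14
0.0045 -2.69
0.003 -2.03
0.0015 -2.63
0.0 -2.15
-0.0015 1.63
t 31.73 tcp [0.6265 0.1641 0.3666] [179.9  -0.  108.5] F [-0.3 -0.3  1.3] open 0.0079
```

View pics/c15.png

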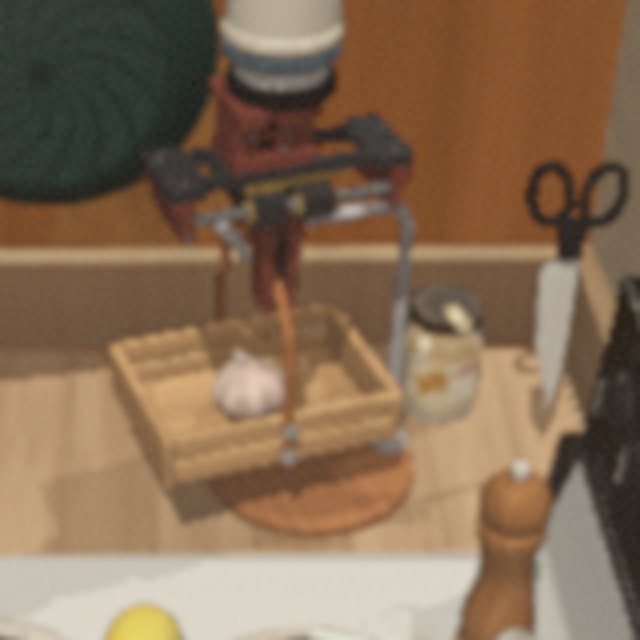

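View pics/w13.png

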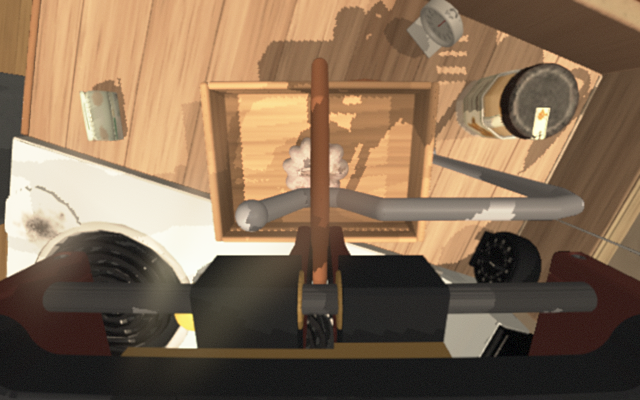

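Contact came at the predicted seat height, and the wrist view shows the bar at column 320, midway between the ball (250) and the start of the arm (383). Releasing now.

```bash
python3 - <<'E'
from h import *
r.let_go(); r.wait(.3); st()
p=r.sense()['tcp_pos']
r.servo_line(p+[0,0,.03],speed=.05); st()
r.servo_line(p+[0,0,.15],speed=.15); snap('wrist','w14')
r.servo_line(p+[-.15,-.12,.15],speed=.2); r.wait(1); st()
snap('side','s14'); crop('s14',270,80,430,240,4,'c16'); snap('top','t14'); crop('t14',150,60,350,220,4,'c17')
E
```

```text
t 33.41 tcp [0.6266 0.1641 0.366 ] [-180.    -0.   108.5] F [0.1 0.2 0.4] open 0.0874
t 34.16 tcp [0.6266 0.1641 0.3958] [-180.    -0.   108.5] F [ 0.3  0.7 -0.1] open 0.0876
t 37.27 tcp [0.4766 0.0441 0.516 ] [180.   -0.  108.5] F [ 0.1 -0.  -0.5] open 0.0881
```

View pics/w14.png

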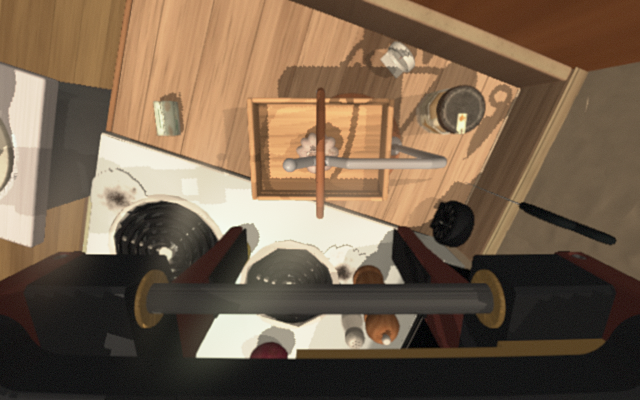

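View pics/c16.png

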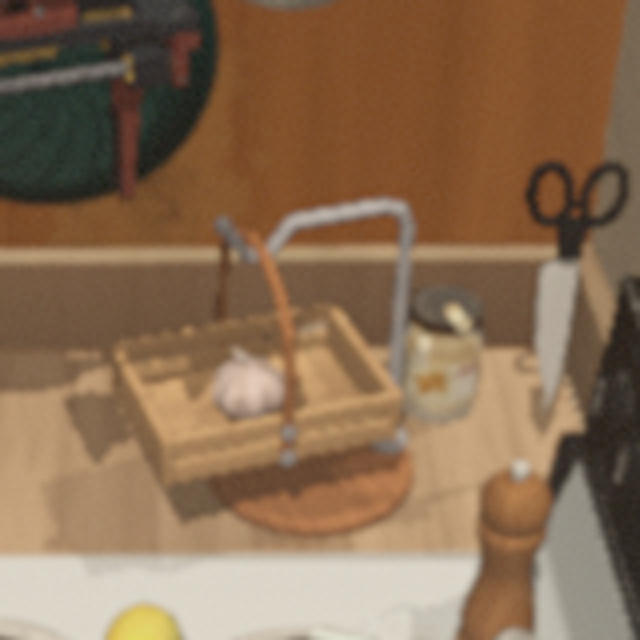

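View pics/c17.png

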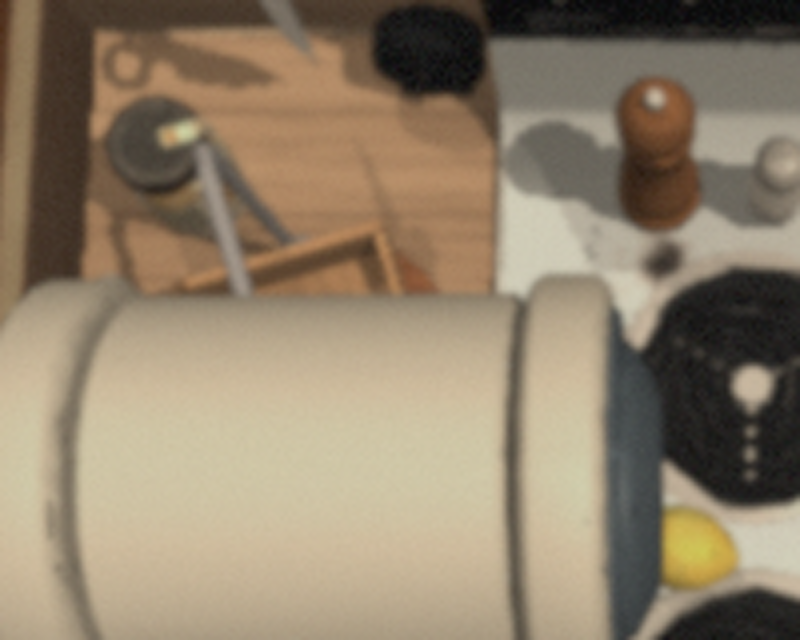

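The basket hangs from the hook with the garlic inside, and its corners in the side view match the gripped, level view within about 1–2 px. I'll check that it has settled, then hand in.

```bash
python3 - <<'E'
from h import *
r.wait(1.5); snap('side','s15'); crop('s15',270,80,430,240,4,'c18')
a=cv2.imread('pics/s14.png').astype(int);b=cv2.imread('pics/s15.png').astype(int)
print(np.abs(a-b)[130:220,295:375].max(axis=2).mean(), np.abs(a-b)[250:350,450:600].max(axis=2).mean()); st()
r.hand_in()
E
```

```text
2.116111111111111 1.931
t 38.92 tcp [0.4766 0.0441 0.516 ] [-180.    -0.   108.5] F [ 0.  -0.6  0.7] open 0.0879
the job is handed in; nothing more can be done
```

View pics/c18.png

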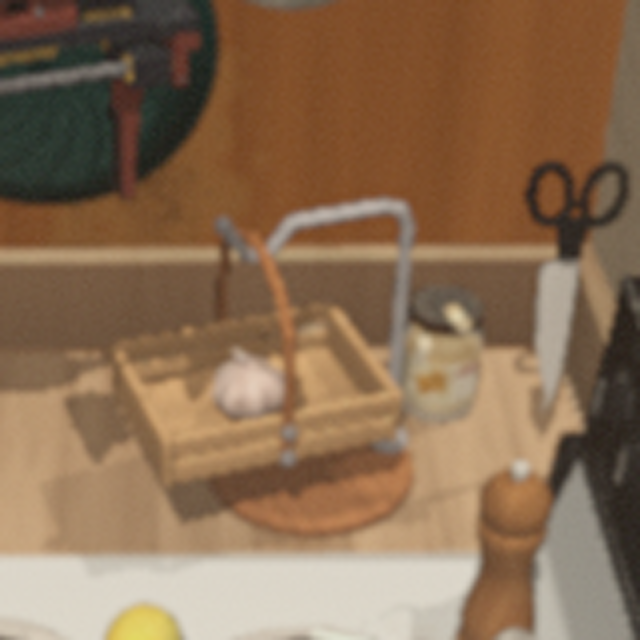

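I put the garlic in the basket on the hob, carried the basket by the right shoulder of its handle and hung it on the hook with the garlic still in it. I handed in at about 39 s.

**Last checks:** Side views about 1.6 s apart differ only by image noise, so the basket is at rest in the dip. Its corners match the gripped, level view to about 1–2 px. The hand is open and well clear, with no contact force. The highest contact force I read was about 8 N. I did not touch the onion or the lemon.

**Disagreements:** Fitting the stand to all the pictures put it 8–9 mm low, while triangulating its ball tip and arm put it about 5 mm low. I used the triangulated seat height, and the handle touched down within 1.5 mm of it. I judged level by eye and by corner positions and did not measure the angle. The arm hid most of the basket in the last top view.

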